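# Knock a stuck printing stamp up out of its engraving nest

## Robot

A 7-joint arm with a two-finger parallel gripper is mounted at the origin on the work surface; the furniture and walls round the work are solid. World frame = base frame: x ahead of the robot, y to its left, z up, the work surface at z = 0. Lengths are in m, angles in rad, forces in N, time in s.
With the tool pointing down it reaches from about 0.4 to 0.9 m from the base axis. Payload 5.5 kg.
Tool frame: the origin (TCP) lies at the very end of the fingers, on their centre line; the grasp point (between the pads) lies 19 mm behind it (manip.pinch_z is the distance from the TCP to the grasp point, in m); z points along the fingers, y is the direction in which the jaws open and shut (so a half turn about z gives the same grasp; the last joint's range is limited). The gripper opens to 85 mm and grips with 20 to 120 N. Pads are 22 mm wide; open, the fingers measure 114 mm over their backs; the gripper's body (76 mm by 85 mm) begins 54 mm behind the grasp point. The pads swing forward as they close: fully open they stand 13 mm farther back than shut.
Start: joints at [1.495, 0.501, -0.427, 1.55, 0.221, 1.138, -0.21], TCP at [0.216, -0.613, 0.195] pointing down, gripper open.
Joint ranges: [-2.88, 2.88], [-0.31, 2.03], [-1.54, 1.56], [0.2, 2.42], [-1.41, 4.55], [0.19, 2.02], [-2.57, 2.57]. Speed limits (rad/s): [2.57, 2.57, 3.14, 3.14, 3.14, 3.14, 3.14].

## Interface

Orientations are given as a unit quaternion [x, y, z, w].
In Python, from station import state, optics, ticket, manip gives the robot as it stands.
- The arm moves only by the shell command python3 -m creep 'ROWS'. ROWS is JSON, a list of rows, each a list of 3 entries, a list of its own where there are three numbers: the shift along the tool's x, y, z in units of 0.5 m (1.0 is 0.5 m), then the turn, a rotation vector about the tool's x, y, z in units of pi/4 rad (1.0 is pi/4 rad), then the finger opening in mm, from 0 to 85.4. In form: [[[dx, dy, dz], [wx, wy, wz], hand], ...]. A call has 1 to 5 rows; each row is the pose to reach, as a shift and turn from the pose commanded when the call began, along the tool's axes at that moment; what a row does not reach only later rows make up. A row lasts 1/12 s, in which the tool goes at most 41.7 mm and 7.16 degrees, less where a joint would pass 70% of its speed; a pose out of reach is approached as far as the arm can. A call with a number of a shift or a turn outside -1 to 1 is refused whole. A call with a gripper value outside its range is refused whole. The fingers move at their own pace and stop on an object; the grip force is fixed at half the most. Time passes only in rows, so rows that repeat a pose let the fingers close. It gives the time, the measured TCP pose, the force and the opening at its end, in the units of the state.
- state(): the state, without advancing time (a new reading comes with each control period).
- optics.camera(name): name is "scene" or "side" or "wrist"; returns a dict with "img" (400x640x3 uint8, red, green, blue), "intrinsics" (3x3 intrinsics, pixels), "rvec" (rotation vector, rad) and "tvec" (3), from world to camera coordinates, as OpenCV has them; the wrist camera has in their place "hand_eye" (4x4, takes a point from camera to tool coordinates, whose origin is the TCP and whose axes are the flange's). Camera axes: x right, y down, z forward; pixel columns grow to the right and rows downward; lengths in m; the calibration is good to about 2 mm. A picture is of the moment at which its call begins: read the wrist's pose just before it. There is no depth.
- ticket.hand_in(): hands the job in, once; it reports no verdict.
The state is a dict: "t": time; "qpos": joint angles; "joint_vel": joint speeds; "joint_torque": joint torques, N m; "tcp_pos": TCP position; "orientation": TCP orientation; "wrist_force": force on the tool from outside, world axes, zero at the start; "wrist_torque": the same for the moment, N m; "gripper_width": finger opening in m.
Only numpy, scipy, OpenCV 4.12 (cv2) and the standard library are available. Lean on these libraries where they do the work, as an engineer would, in place of code of your own. Each camera call takes 0.05 s, during which the arm holds its last target. There are 200 camera calls.

## Task

A square wooden printing stamp is stuck flush in the pocket of the raised metal nest. Take the C-shaped knockout tool by its wooden grip, bring its upright rod in under the nest, feel for the knockout hole in the underside and push the rod gently up through it (never with more than 30 N) until its shoulder stops against the underside and the stamp stands straight and about 12 mm proud. Then draw the tool out, leaving the stamp standing proud in the pocket, and stand the tool upright on the open table, well clear of the nest, without disturbing the other things.

Things in the scene. Friction and masses are not known exactly. Their poses are not given: they have to be found in the camera images.
- knockout_grip (a point): middle of the knockout tool's upright wooden grip (36 along x, 14 across y where it is grasped, 42 mm tall). The loose steel tool is a C standing on its foot, 161 mm tall, about 0.28 kg. This point lies straight above its rod, 141 mm over the tool's underside; the grip begins 119 mm up, on the C's top arm. Axes: z up; the C is open towards +x
- knockout_tip (a point): top of the tool's upright rod, 38 mm above the tool's underside. The rod is 8 mm thick, tapering to 4 mm in its last 4 mm, and stands 24 mm above a shoulder of 18 mm diameter. Axes as the grip
- knockout_foot (a point): point of the tool's underside straight below its rod. The flat foot is 46 mm wide, 8 mm thick, from x -60 to +22 mm of here; the spine stands at x -59 to -47 mm; the top arm is 24 mm wide, 109 to 119 mm up, to x +22 mm. Axes as the grip
- nest_under (a point): middle of the nest's underside, 50 mm above the table. An eccentric steel bush (40x40x8 mm) is hidden there; its knockout hole, 12 mm wide, is centred 5 mm from this point in an unknown direction in the half towards -x (anywhere from +y round by -x to -y): feel for it; a light touch does not turn the bush. In the hole the rod meets the stamp 12 mm above here. Axes: y along the plate, z up
- nest_top (a point): centre of the nest's top face, 86 mm above the table. The nest is a fixed aluminium bridge: plate 60 (x) by 130 mm (y) on end cheeks whose inner faces are 53 mm either side in y, feet out to 97 mm; open underneath from -x (robot's side) to +x, 50 mm high. The pocket in its top is 41.5 mm square, 24 mm deep. Axes as nest_under
- stamp_mid (a point): centre of the wooden stamp, 40x40x24 mm, 40 g, leaf motif on top. At first flush in the pocket, this point 12 mm under nest_top. Sprung pads clamp its four sides: it resists the rod with about 8 to 15 N and stays at the height it is pushed to; after 12 mm of lift the rod's shoulder stops on the bush. Axes: z up
- tape_2: bystander: roll of grey tape lying flat, 97x95x48 mm; origin at the centre of its underside
- tube_2: bystander: small paint tube lying flat, 43x146x29 mm; origin at the centre of its underside
- ink_pot: bystander: small ink pot with a black lid, 44x44x51 mm; origin at the centre of its underside
Things that resemble listed ones, but are neither listed nor needed, are in the scene too. What is shaped like the part that bears knockout_grip but green or purple is not meant.

How it is judged:
By the outcome, as a careful person would: the job done as asked, in the order asked, and still so for the second after the job is handed in, with the robot touching nothing.
It also fails if it takes over 72 s, if anything falls off the work surface, if the arm or the gripper's body presses on something with over 40 N, if the wrist force passes 120 N, or if a joint passes its speed limit or range.

## Working session

There is one attempt and no reset: what is moved stays moved. The work goes in short steps, Python scripts to look and compute and a shell command to move; the robot and the scene stay as the last step left them, time stands still between calls to the robot, and variables do not carry over. Pictures are saved under pics/ and viewed, about 8 in all and at most 12, crops included, and the job is handed in when it is done.

```bash
mkdir -p pics; ls
cat > h.py <<'E'
import numpy as np, cv2
from scipy.spatial.transform import Rotation as R
from station import state, optics, ticket, manip
def snap(n,f=None):
    s=state(); c=optics.camera(n)
    if f: cv2.imwrite('pics/'+f,c['img'][:,:,::-1])
    K=np.array(c['intrinsics'])
    if n=='wrist':
        T=np.eye(4);T[:3,:3]=R.from_quat(s['orientation']).as_matrix();T[:3,3]=s['tcp_pos']
        T=T@np.array(c['hand_eye'])
    else:
        M=np.eye(4);M[:3,:3]=cv2.Rodrigues(np.array(c['rvec'],float))[0];M[:3,3]=np.ravel(c['tvec']);T=np.linalg.inv(M)
    return c['img'],K,T
def ray(K,T,px):
    d=T[:3,:3]@np.linalg.solve(K,[px[0],px[1],1.]);return T[:3,3],d/np.linalg.norm(d)
def onz(K,T,px,z):
    o,d=ray(K,T,px);return o+d*(z-o[2])/d[2]
def proj(K,T,p):
    q=np.linalg.inv(T)@np.append(p,1);q=K@q[:3];return q[:2]/q[2]
def cross(rs):
    A=sum(np.eye(3)-np.outer(d,d) for o,d in rs);b=sum((np.eye(3)-np.outer(d,d))@o for o,d in rs)
    p=np.linalg.solve(A,b);return p,[np.linalg.norm(np.cross(p-o,d)) for o,d in rs]
E
python3 - <<'E'
from h import *
a=snap('scene','scene.png');b=snap('side','side.png')
for x in(a,b):print(x[1].round(1).tolist(),x[2].round(3).tolist())
print(state(),manip.pinch_z)
E
```

```text
pics
[[380.0, 0.0, 325.1], [0.0, 380.0, 199.0], [0.0, 0.0, 1.0]] [[-0.873, -0.364, 0.325, 0.208], [-0.487, 0.669, -0.561, 0.431], [-0.013, -0.648, -0.761, 0.843], [0.0, 0.0, 0.0, 1.0]]
[[396.9, 0.0, 326.6], [0.0, 396.9, 199.4], [0.0, 0.0, 1.0]] [[-0.97, -0.165, 0.178, 0.315], [-0.243, 0.64, -0.729, 0.794], [0.006, -0.751, -0.66, 0.924], [0.0, 0.0, 0.0, 1.0]]
{'t': 0.1, 'qpos': array([ 1.495212  ,  0.50177206, -0.42680387,  1.55136167,  0.22081933,
        1.13835247, -0.21031943]), 'joint_vel': array([-0.00032076, -0.00230302, -0.00196763, -0.00431391,  0.00036918,
       -0.00024344,  0.00066846]), 'joint_torque': array([-1.06879900e-02, -5.70813847e+01, -5.83847255e+00, -2.81747639e+01,
        1.04543532e-02,  5.61768946e-03, -4.24357893e-05]), 'tcp_pos': array([ 0.21573554, -0.61239026,  0.19354482]), 'orientation': array([ 9.85683880e-01,  1.68601443e-01, -1.37769018e-04, -9.06787997e-04]), 'wrist_force': array([-0.17441124, -0.54116142, -0.43958492]), 'wrist_torque': array([0.01738244, 0.04010783, 0.00411252]), 'gripper_width': 0.08531509822003464} 0.0187
```

View images.

View pics/scene.png

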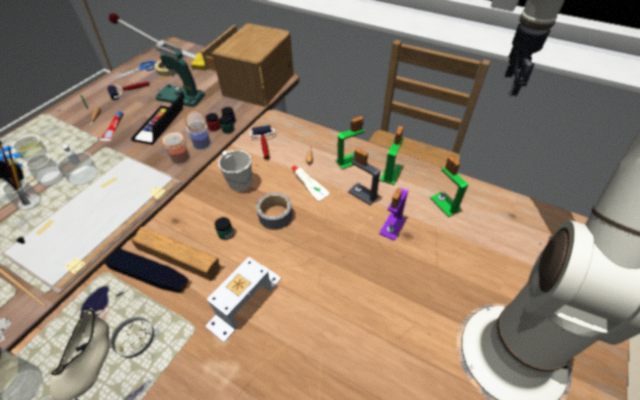

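View pics/side.png

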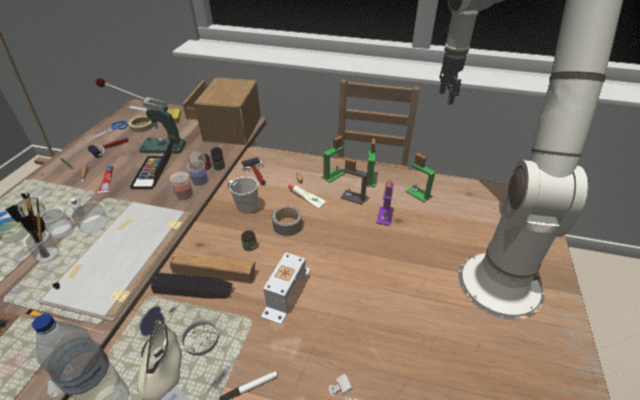

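Candidates (scene px): dark steel C (364,178), green C's (350,142), (393,158), (452,187), purple C (396,213). The dark steel one with the wooden grip is the described tool. Next, a close crop of it and the nest from both views.

Run:
```python
from h import *
a=snap('scene');b=snap('side')
def cr(im,x,y,w,h,s):return cv2.resize(im[y:y+h,x:x+w,::-1],None,fx=s,fy=s,interpolation=cv2.INTER_CUBIC)
o=np.vstack([np.hstack([cr(a[0],340,140,56,70,5),cr(b[0],335,145,56,70,5)]) ])
n=np.hstack([cr(a[0],200,250,90,90,28/9),cr(b[0],250,245,90,90,28/9)])
cv2.imwrite('pics/c1.png',np.vstack([o[:350],n[:250]]))
# rough positions
for nm,p,q,z in [('dark foot',(362,190),(354,197),0),('nest top',(238,285),(285,272),.086),('tape',(274,215),(287,226),.02),('ink',(223,230),(249,242),.02),('tube',(310,183),(306,196),.01),('purple',(394,230),(385,216),0),('g1',(347,160),(333,177),0),('g2',(391,175),(371,183),0),('g3',(446,205),(420,192),0)]:
    print(nm,onz(*a[1:],p,z).round(3),onz(*b[1:],q,z).round(3))
```

```text
dark foot [ 0.489 -0.274  0.   ] [ 0.473 -0.262 -0.   ]
nest top [0.579 0.181 0.086] [0.577 0.179 0.086]
tape [ 0.655 -0.058  0.02 ] [ 0.65  -0.047  0.02 ]
ink [0.746 0.049 0.02 ] [0.741 0.048 0.02 ]
tube [ 0.634 -0.217  0.01 ] [ 0.636 -0.214  0.01 ]
purple [ 0.349 -0.184  0.   ] [ 0.353 -0.193  0.   ]
g1 [ 0.586 -0.367  0.   ] [ 0.572 -0.356 -0.   ]
g2 [ 0.437 -0.372  0.   ] [ 0.427 -0.356  0.   ]
g3 [ 0.253 -0.337  0.   ] [ 0.248 -0.349  0.   ]
```

View pics/c1.png

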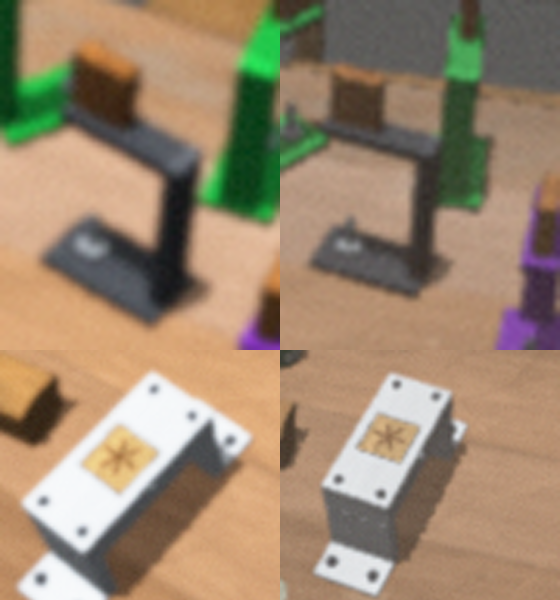

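Dark C with orange-brown grip confirmed at scene (361,155)/side (351,165); it opens to image left, spine at right. Nest: white plate, stamp flush with its leaf motif. Now coarse triangulation and wrist-camera geometry.

Run:
```python
from h import *
a=snap('scene');b=snap('side');w=optics.camera('wrist')
print(np.array(w['hand_eye']).round(3).tolist(),np.array(w['intrinsics']).round(1).tolist())
A=lambda x,y:(340+x/5,140+y/5);B=lambda x,y:(335+(x-280)/5,145+y/5)
N=lambda x,y:(200+x*9/28,250+(y-350)*9/28);M=lambda x,y:(250+(x-280)*9/28,245+(y-350)*9/28)
for n,p,q in [('griptop',A(107,58),B(360,75)),('armend',A(197,160),B(438,150)),('footL',A(45,257),B(312,262)),('footnear',A(155,322),B(418,292)),
 ('stamp',N(121,458),M(389,438)),('nA',N(152,373),M(392,376)),('nB',N(210,418),M(450,394)),('nC',N(83,552),M(388,507)),('nD',N(22,500),M(325,487))]:
    P,e=cross([ray(*a[1:],p),ray(*b[1:],q)]);print(n,P.round(4),np.round(e,4))
```

```text
[[0.001, -0.957, -0.291, 0.074], [1.0, 0.001, -0.0, -0.0], [0.0, -0.291, 0.957, -0.18], [0.0, 0.0, 0.0, 1.0]] [[286.7, 0.0, 322.8], [0.0, 286.7, 200.7], [0.0, 0.0, 1.0]]
griptop [ 0.4916 -0.2551  0.1648] [0.0021 0.0021]
armend [ 0.4375 -0.2626  0.108 ] [0.0025 0.0025]
footL [ 0.5164 -0.2446  0.0056] [0.0018 0.0018]
footnear [ 0.4377 -0.227   0.0099] [0.0017 0.0017]
stamp [0.5776 0.1795 0.0828] [0.0012 0.0012]
nA [0.5975 0.114  0.0855] [0.0027 0.0027]
nB [0.5394 0.1236 0.0865] [0.0005 0.0005]
nC [0.5549 0.2488 0.0872] [0.0013 0.0013]
nD [0.6136 0.2405 0.0861] [0.0038 0.0038]
```

```bash
python3 -m creep '[[[0.33,-0.215,-0.067],[0,0,0.69],85],[[0.33,-0.215,-0.067],[0,0,0.69],85],[[0.33,-0.215,-0.067],[0,0,0.69],85],[[0.33,-0.215,-0.067],[0,0,0.69],85],[[0.33,-0.215,-0.067],[0,0,0.69],85]]'
cat >> h.py <<'E'
def yawof(s): x=R.from_quat(s['orientation']).as_matrix()[:,0];return np.degrees(np.arctan2(x[1],x[0]))
def go(p=None,yaw=None,d=None):
    "rows units for target tcp p (or world shift d) and gripper-x yaw in deg, levelling the tool"
    s=state();M=R.from_quat(s['orientation']).as_matrix();c=np.array(s['tcp_pos'])
    if d is None: d=np.array(p)-c
    y=np.radians(yawof(s) if yaw is None else yaw)
    G=np.array([[np.cos(y),np.sin(y),0],[np.sin(y),-np.cos(y),0],[0,0,-1]]).T
    G=np.column_stack([[np.cos(y),np.sin(y),0],[np.sin(y),-np.cos(y),0],[0,0,-1]])
    print('t',round(s['t'],2),'tcp',c.round(4),'yaw',yawof(s).round(2),'shift',(M.T@d/.5).round(4),'turn',(R.from_matrix(M.T@G).as_rotvec()/(np.pi/4)).round(4),'rows',np.linalg.norm(d)/.0417,'F',np.round(s['wrist_force'],1),'T',np.round(s['wrist_torque'],2),'w',round(s['gripper_width']*1000,1))
E
python3 -c "
from h import *
go([.49,-.255,.27],-12)"
```

```text
t: 0.77
tcp_pos: [0.3383, -0.4538, 0.2288]
orientation: [0.995, -0.103, 0.001, -0.0]
wrist_force: [0.5, 0.7, -0.9]
gripper_width: 0.0851
t 0.77 tcp [ 0.3383 -0.4538  0.2288] yaw -11.87 shift [ 0.2151 -0.4516 -0.0819] turn [-0.0003 -0.0015  0.0028] rows 6.077601073464445 F [ 0.5  0.7 -0.9] T [ 0.02 -0.09  0.06] w 85.1
```

```bash
python3 -m creep '[[[0.17,-0.36,-0.08],[0,0,0],85],[[0.17,-0.36,-0.08],[0,0,0],85],[[0.17,-0.36,-0.08],[0,0,0],85],[[0.17,-0.36,-0.08],[0,0,0],85],[[0.17,-0.36,-0.08],[0,0,0],85]]'
python3 -m creep '[[[0.04,-0.09,0],[0,0,0],85],[[0.04,-0.09,0],[0,0,0],85],[[0.04,-0.09,0],[0,0,0],85]]'
python3 -c "
from h import *
go([.49,-.255,.27],-12);snap('wrist','w1.png')"
```

```text
t: 1.18
tcp_pos: [0.4571, -0.2949, 0.269]
orientation: [0.995, -0.101, 0.001, 0.0]
wrist_force: [0.5, -0.7, -0.2]
gripper_width: 0.085
t: 1.43
tcp_pos: [0.4868, -0.253, 0.2686]
orientation: [0.995, -0.097, 0.001, -0.001]
wrist_force: [-0.4, -0.3, 0.2]
gripper_width: 0.085
t 1.43 tcp [ 0.4868 -0.253   0.2686] yaw -11.18 shift [ 0.007   0.0027 -0.0028] turn [-0.0017 -0.0021  0.0183] rows 0.0961832919520527 F [-0.4 -0.3  0.2] T [-0.01 -0.04  0.  ] w 85.0
```

View pics/w1.png

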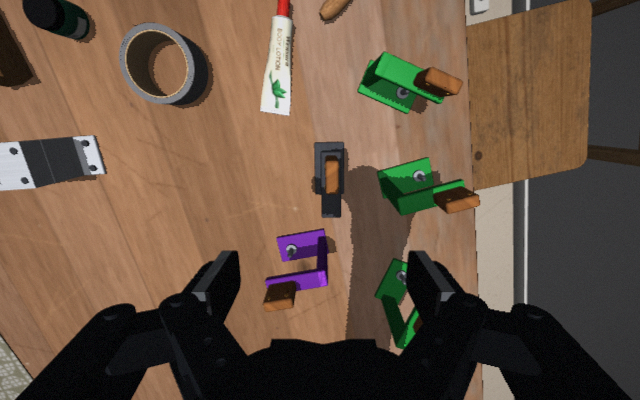

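The wrist picture shows the dark tool from above: grip at (332,173), foot's open end up at (328,148), spine end at (331,215). Purple is at (297,260); the tube lies at (277,65), clear of the tool.

```bash
cat >> h.py <<'E'
def grip(im,K,T,box,z=.161):
    x0,y0,x1,y1=box;c=im[y0:y1,x0:x1].astype(int);r,g,b=c[...,0],c[...,1],c[...,2]
    br=((r-b>45)&(r>90)).astype(np.uint8)
    n,l,st,ce=cv2.connectedComponentsWithStats(br);return br,st,ce
E
python3 - <<'E'
from h import *
im,K,T=snap('wrist')
im2=cv2.resize(im[130:230,290:370,::-1],None,fx=6,fy=6,interpolation=cv2.INTER_CUBIC);cv2.imwrite('pics/w1c.png',im2)
h=im[150:200,318:346]
print(h[[5,23,40],:].tolist()[1])
dk=(im.max(2)<75);dk[:,:300]=0;dk[:,345:]=0;dk[:138]=0;dk[222:]=0
ys,xs=np.nonzero(dk);print(xs.min(),xs.max(),ys.min(),ys.max())
for p in [(332,173)]:
  print(onz(K,T,p,.161))
E
```

```text
[[57, 60, 65], [63, 64, 71], [71, 76, 82], [64, 64, 67], [116, 78, 54], [148, 95, 53], [169, 108, 60], [173, 111, 59], [167, 108, 61], [161, 103, 59], [153, 96, 53], [153, 98, 54], [153, 97, 54], [152, 96, 53], [159, 101, 57], [140, 87, 48], [114, 71, 40], [68, 48, 35], [31, 30, 34], [32, 29, 32], [28, 29, 31], [31, 33, 35], [32, 33, 36], [34, 31, 31], [77, 58, 51], [88, 67, 57], [88, 69, 56], [85, 66, 54]]
312 342 141 215
[ 0.4984747 -0.2680134  0.161    ]
```

View pics/w1c.png

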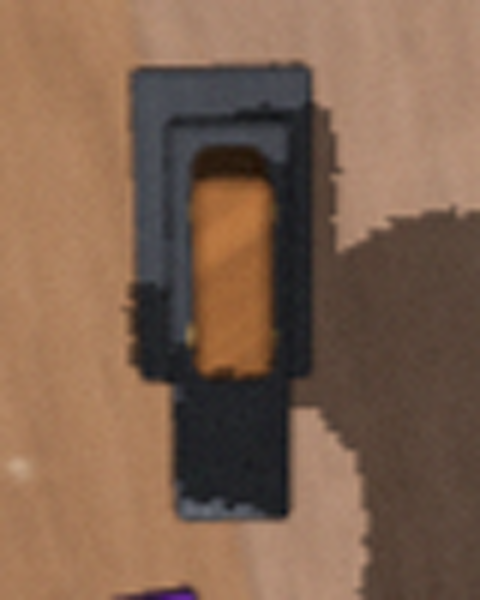

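Run:
```python
from h import *
im,K,T=snap('wrist')
f=lambda x,y:(290+(x-.5)/6,130+(y-.5)/6)
g=onz(K,T,f(232.5,277),.161);print(g)
a=onz(K,T,f(233,517),.119);print('arm end',a)   # x -59 of rod
ft=onz(K,T,f(222.5,69),.008);print('foot end',ft,np.degrees(np.arctan2(*(ft-a)[[1,0]])),np.linalg.norm((ft-a)[:2]))
L=onz(K,T,f(133,220),.008);Rr=onz(K,T,f(312,220),.008);print('w',np.linalg.norm(L-Rr))
y=np.radians(-11.2);print('rod from ends',a[:2]+.059*np.array([np.cos(y),np.sin(y)]),ft[:2]-.022*np.array([np.cos(y),np.sin(y)]))
go([g[0],g[1],.19],-11.5)
```

```text
[ 0.494855   -0.26608266  0.161     ]
arm end [ 0.43712246 -0.25558864  0.119     ]
foot end [ 0.51494428 -0.27052506  0.008     ] -10.864711442850487 0.07924223463005618
w 0.04617430726757725
rod from ends [ 0.49499882 -0.26704847] [ 0.49336327 -0.2662519 ]
t 1.58 tcp [ 0.4833 -0.2588  0.2677] yaw -11.71 shift [0.0256 0.0094 0.1555] turn [ 0.0009  0.001  -0.0047] rows 1.8928494828269238 F [-0.6 -1.  -0.2] T [-0.03 -0.01  0.01] w 85.2
```

```bash
python3 -m creep '[[[0.02,0.01,0.1],[0,0,0],85],[[0.024,0.012,0.135],[0,0,0],85],[[0.024,0.012,0.135],[0,0,0],85],[[0.024,0.012,0.135],[0,0,0],85],[[0.024,0.012,0.135],[0,0,0],85]]'
python3 - <<'E'
from h import *
s0=state();im,K,T=snap('wrist','w2.png');print(s0['tcp_pos'],s0['joint_vel'].round(3).max())
c=im.astype(int);br=((c[...,0]-c[...,2]>60)&(c[...,0]>100)).astype(np.uint8)
p=proj(K,T,[.495,-.266,.161]).round().astype(int);print(p)
x0,y0=p-60
n,l,st,ce=cv2.connectedComponentsWithStats(br[y0:y0+120,x0:x0+120]);
print([(a.tolist(),(b+[x0,y0]).round(1)) for a,b in zip(st,ce) if a[4]>100])
cv2.imwrite('pics/w2c.png',cv2.resize(im[y0-20:y0+130,x0-20:x0+140,::-1],None,fx=4,fy=4,interpolation=cv2.INTER_CUBIC));print(x0-20,y0-20)
go()if 0 else None
E
```

```text
t: 2.0
tcp_pos: [0.4947, -0.267, 0.2017]
orientation: [0.995, -0.102, 0.0, 0.0]
wrist_force: [0.7, 0.3, 0.7]
gripper_width: 0.0849
[ 0.49471851 -0.26702763  0.20170948] 0.001
[321 208]
[([1, 0, 119, 120, 8277], array([340.3, 209.4])), ([0, 0, 93, 120, 5279], array([286.3, 207.9])), ([103, 0, 17, 23, 153], array([373.8, 160.2])), ([49, 39, 18, 21, 300], array([318.3, 196.4]))]
241 128
```

View pics/w2c.png

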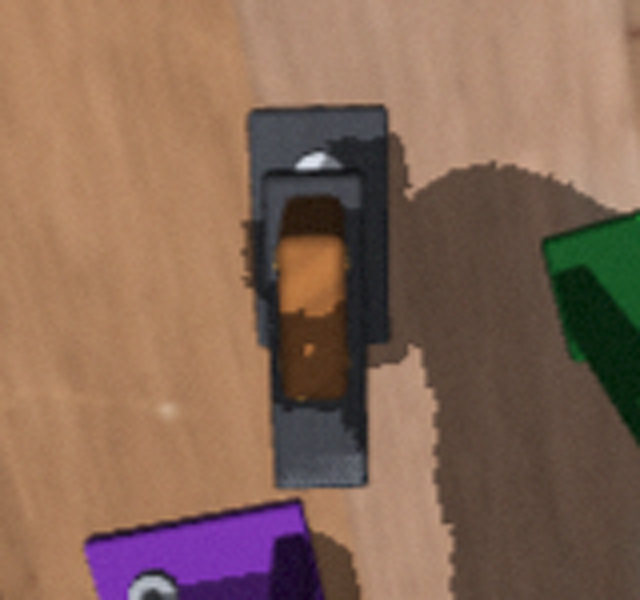

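Run:
```python
from h import *
im,K,T=snap('wrist')
f=lambda x,y:(241+(x-1.5)/4,128+(y-1.5)/4)
a,b=onz(K,T,f(312,235),.161),onz(K,T,f(316.5,400),.161)
ang=lambda u:np.degrees(np.arctan2(u[1],u[0]))
print('grip',(a+b)/2,np.linalg.norm(a-b),ang(a-b))
c,d=onz(K,T,f(312,172),.119),onz(K,T,f(321,487),.119);print('arm',c,d,np.linalg.norm(c-d),ang(c-d))
e,g=onz(K,T,f(318,107),.008),onz(K,T,f(324,342),.0);print('foot',e,ang(e-g))
# height by two views (wrist here, scene)
A=snap('scene');B=snap('side')
print(cross([ray(*A[1:],(361.4,151.6)),ray(*B[1:],(350.6,160)),ray(K,T,f(314,317))]))
y=np.radians(-10.3);p=(a+b)/2
go([p[0],p[1],.124],-10.3)
```

```text
grip [ 0.49646174 -0.26420442  0.161     ] 0.03526719665934295 -10.387069441166336
arm [ 0.51846722 -0.26777166  0.119     ] [ 0.43904772 -0.25335473  0.119     ] 0.08071743707966846 -10.288795822317912
foot [ 0.51855136 -0.26821207  0.008     ] -10.417242276961405
(array([ 0.49510147, -0.26399984,  0.15702003]), [np.float64(0.0016764477592156758), np.float64(0.002089986202831459), np.float64(0.0005731180334580183)])
t 2.2 tcp [ 0.4956 -0.2665  0.2024] yaw -11.65 shift [ 0.0004 -0.005   0.1567] turn [ 0.0016 -0.0035 -0.03  ] rows 1.8801187026010326 F [-0.1 -0.1 -0.2] T [0.02 0.   0.02] w 85.2
```

```bash
python3 -m creep '[[[0.001,-0.005,0.04],[0,0,-0.03],85],[[0.001,-0.005,0.08],[0,0,-0.03],85],[[0.001,-0.005,0.12],[0,0,-0.03],85],[[0.001,-0.005,0.15],[0,0,-0.03],85],[[0.001,-0.005,0.15],[0,0,-0.03],85]]'
python3 -c "
from h import *
go([.4966,-.264,.125],-10.35);snap('wrist','w3.png')"
```

```text
t: 2.62
tcp_pos: [0.4939, -0.2629, 0.1234]
orientation: [0.996, -0.09, -0.002, -0.001]
wrist_force: [-0.9, -0.1, 0.8]
gripper_width: 0.0854
t 2.62 tcp [ 0.4939 -0.2629  0.1234] yaw -10.29 shift [ 0.0058  0.0012 -0.0032] turn [-0.0015  0.0048  0.0014] rows 0.0800082811750789 F [-0.9 -0.1  0.8] T [ 0.    0.03 -0.03] w 85.4
```

View pics/w3.png

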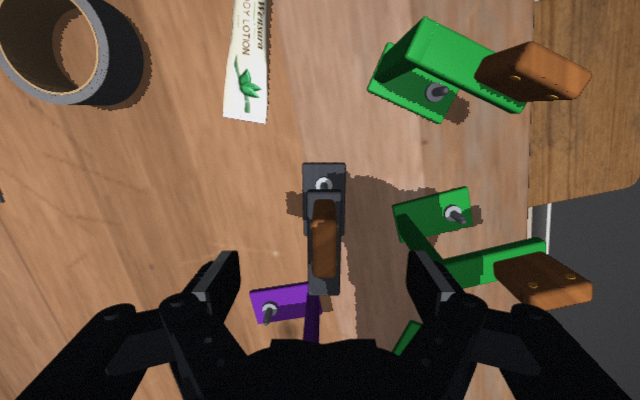

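The grip stands between the open fingers (grip at (325,240), pads at y≈265), nothing else between. I'll correct and close.

```bash
python3 -m creep '[[[0.005,0.001,-0.003],[0,0,0],85],[[0.005,0.001,-0.003],[0,0,0],85],[[0.005,0.001,-0.003],[0,0,0],5],[[0.005,0.001,-0.003],[0,0,0],5],[[0.005,0.001,-0.003],[0,0,0],5]]'
python3 -m creep '[[[0,0,0],[0,0,0],5],[[0,0,0],[0,0,0],5],[[0,0,0],[0,0,0],5],[[0,0,0],[0,0,0],5],[[0,0,0],[0,0,0],5]]'
python3 -c "
from h import *
go([.4966,-.264,.125],-10.35)"
```

```text
t: 3.08
tcp_pos: [0.4985, -0.2648, 0.1278]
orientation: [0.996, -0.09, 0.001, 0.0]
wrist_force: [-0.3, -0.4, -0.0]
gripper_width: 0.0513
t: 3.5
tcp_pos: [0.498, -0.2645, 0.127]
orientation: [0.996, -0.09, -0.0, -0.0]
wrist_force: [0.1, -0.2, 0.0]
gripper_width: 0.0051
t 3.5 tcp [ 0.498  -0.2645  0.127 ] yaw -10.29 shift [-0.003  -0.0004  0.0039] turn [-0.0001  0.0002  0.0014] rows 0.058940701321282506 F [ 0.1 -0.2  0. ] T [-0.02  0.02 -0.01] w 5.1
```

The fingers closed to 5 mm, so the grip isn't held. I need to look.

```bash
python3 -c "
from h import *
snap('wrist','w4.png')
a=snap('side');cv2.imwrite('pics/x.png',a[0][100:230,280:460,::-1])
im=cv2.imread('pics/w4.png')
o=np.zeros((400,800,3),np.uint8);o[:,:400]=im[:,120:520];o[:289,400:]=cv2.resize(a[0][100:230,280:460,::-1],(400,289),interpolation=cv2.INTER_CUBIC);cv2.imwrite('pics/w4c.png',o)"
```

```text
(no output)
```

View pics/w4c.png

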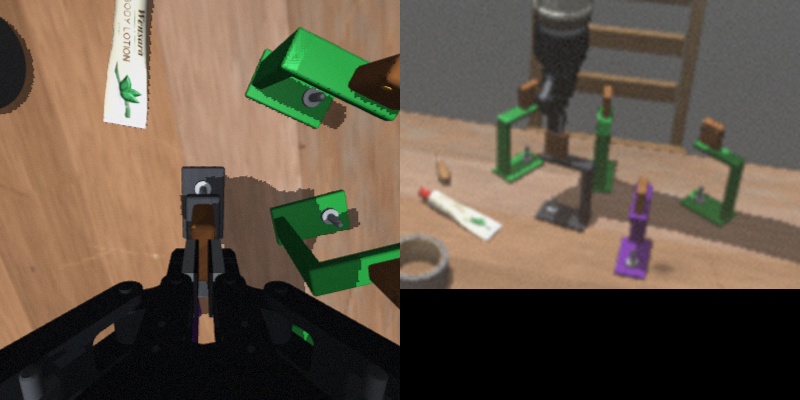

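```bash
python3 -c "
from h import *
w=snap('wrist');a=snap('side');s=state()
for c in (w,a):
  print('tcp',proj(*c[1:],s['tcp_pos']).round(1),'griptop',proj(*c[1:],[.497,-.264,.161]).round(1),'armtop',proj(*c[1:],[.497,-.264,.119]).round(1))
o=np.zeros((600,800,3),np.uint8)
o[:,:400]=cv2.resize(w[0][190:340,273:373,::-1],(400,600),interpolation=cv2.INTER_CUBIC)
o[:,400:]=cv2.resize(a[0][130:205,330:380,::-1],(400,600),interpolation=cv2.INTER_CUBIC)
cv2.imwrite('pics/z.png',o)"
```

```text
tcp [322.7 227.3] griptop [322.2 252.2] armtop [322.4 224.5]
tcp [348.8 166.8] griptop [349.5 158.6] armtop [349.  168.9]
```

View pics/z.png

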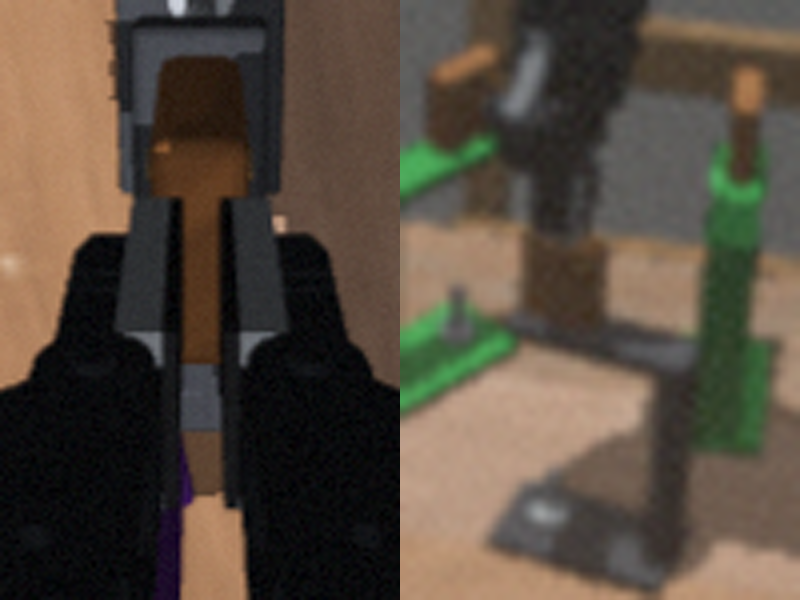

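Fingertips end about 35 mm above where the reported TCP would put them: in the side view they end at the grip's top, (349,160) instead of (349,167). So they shut just above the grip. I'll open, go down 36 mm, then close.

```bash
python3 -m creep '[[[0,0,0],[0,0,0],85],[[0,0,0],[0,0,0],85],[[0,0,0],[0,0,0],85],[[0,0,0],[0,0,0],85],[[0,0,0],[0,0,0],85]]'
python3 -m creep '[[[0,0,0],[0,0,0],85],[[0,0,0.02],[0,0,0],85],[[0,0,0.04],[0,0,0],85],[[-0.002,0,0.06],[0,0,0],85],[[-0.002,0,0.072],[0,0,0],85]]'
python3 -m creep '[[[0,0,0],[0,0,0],40],[[0,0,0],[0,0,0],40],[[0,0,0],[0,0,0],40],[[0,0,0],[0,0,0],8],[[0,0,0],[0,0,0],8]]'
python3 -m creep '[[[0,0,0],[0,0,0],8],[[0,0,0],[0,0,0],8],[[0,0,0],[0,0,0],8]]'
python3 -c "
from h import *
go([.4966,-.264,.125],-10.35)"
```

```text
t: 4.12
tcp_pos: [0.4981, -0.2645, 0.127]
orientation: [0.996, -0.09, 0.0, 0.0]
wrist_force: [0.3, -0.6, 0.1]
gripper_width: 0.0655
t: 4.53
tcp_pos: [0.4956, -0.2637, 0.0888]
orientation: [0.996, -0.09, -0.001, -0.001]
wrist_force: [-0.2, 0.8, -0.1]
gripper_width: 0.0849
t: 4.95
tcp_pos: [0.4975, -0.2645, 0.0915]
orientation: [0.996, -0.09, 0.0, 0.0]
wrist_force: [0.7, 0.0, -0.4]
gripper_width: 0.0249
t: 5.2
tcp_pos: [0.4979, -0.2645, 0.0916]
orientation: [0.996, -0.09, 0.001, 0.0]
wrist_force: [0.5, 0.1, 2.3]
gripper_width: 0.0133
t 5.2 tcp [ 0.4979 -0.2645  0.0916] yaw -10.28 shift [-0.0026 -0.0005 -0.0668] turn [ 0.0004 -0.002   0.0015] rows 0.8018495055550241 F [0.5 0.1 2.3] T [ 0.04 -0.18  0.03] w 13.3
```

```bash
python3 -m creep '[[[0,0,-0.04],[0,0,0],8],[[0,0,-0.1],[0,0,0],8],[[0,0,-0.18],[0,0,0],8],[[0,0,-0.26],[0,0,0],8],[[0,0,-0.33],[0,0,0],8]]'
python3 -m creep '[[[0,0,0],[0,0,0],8],[[0,0,0],[0,0,0],8]]'
python3 -c "
from h import *
go([.460,.193,.24],-7.1)"
```

```text
t: 5.62
tcp_pos: [0.4966, -0.264, 0.2578]
orientation: [0.996, -0.09, -0.0, -0.0]
wrist_force: [1.5, -1.5, -2.6]
gripper_width: 0.0133
t: 5.78
tcp_pos: [0.4981, -0.2649, 0.258]
orientation: [0.996, -0.09, 0.002, 0.001]
wrist_force: [-0.8, -0.1, -4.0]
gripper_width: 0.0136
t 5.78 tcp [ 0.4981 -0.2649  0.258 ] yaw -10.3 shift [-0.2389 -0.8875  0.0333] turn [ 0.0026 -0.0047 -0.0711] rows 11.027421500769837 F [-0.8 -0.1 -4. ] T [-0.01 -0.07 -0.01] w 13.6
```

```bash
python3 -m creep '[[[-0.01,-0.04,0],[0,0,-0.02],8],[[-0.03,-0.1,0],[0,0,-0.04],8],[[-0.05,-0.17,0],[0,0,-0.071],8],[[-0.07,-0.25,0],[0,0,-0.071],8],[[-0.09,-0.33,0],[0,0,-0.071],8]]'
python3 -m creep '[[[-0.01,-0.07,0],[0,0,0],8],[[-0.02,-0.14,0.01],[0,0,0],8],[[-0.04,-0.22,0.02],[0,0,0],8],[[-0.06,-0.29,0.02],[0,0,0],8],[[-0.08,-0.36,0.03],[0,0,0],8]]'
python3 -c "
from h import *
go([.460,.193,.24],-7.1)"
```

```text
t: 6.2
tcp_pos: [0.4797, -0.0923, 0.2534]
orientation: [0.998, -0.062, -0.002, -0.001]
wrist_force: [1.2, -0.6, -3.2]
gripper_width: 0.0131
t: 6.62
tcp_pos: [0.4625, 0.0913, 0.2392]
orientation: [0.998, -0.062, -0.002, 0.0]
wrist_force: [1.2, -0.3, -3.4]
gripper_width: 0.0132
t 6.62 tcp [0.4625 0.0913 0.2392] yaw -7.06 shift [-0.0299 -0.2013 -0.0017] turn [0.0009 0.004  0.001 ] rows 2.439876056124385 F [ 1.2 -0.3 -3.4] T [-0.01 -0.2  -0.02] w 13.2
```

```bash
python3 -m creep '[[[-0.01,-0.07,0],[0,0,0],8],[[-0.02,-0.14,0],[0,0,0],8],[[-0.03,-0.19,0],[0,0,0],8],[[-0.03,-0.195,0],[0,0,0],8],[[-0.03,-0.195,0],[0,0,0],8]]'
python3 -m creep '[[[0,0,0],[0,0,0],8],[[0,0,0],[0,0,0],8],[[0,0,0],[0,0,0],8]]'
python3 - <<'E'
from h import *
s=state();im,K,T=snap('wrist','w5.png');go([.46,.193,.24],-7.1)
np.savez('w5.npz',K=K,T=T)
# stamp corners guesses -> for overlay
for n,p in [('c',[.5776,.1795,.086])]: print(n,proj(K,T,p))
h=cv2.cvtColor(im,cv2.COLOR_RGB2HSV);wm=((h[...,1]<40)&(h[...,2]>140)).astype(np.uint8)
n,l,st,ce=cv2.connectedComponentsWithStats(wm);print([(i,st[i].tolist(),ce[i].round(1).tolist()) for i in range(1,n) if st[i][4]>300])
E
```

```text
t: 7.03
tcp_pos: [0.4595, 0.19, 0.239]
orientation: [0.998, -0.059, -0.002, 0.0]
wrist_force: [0.7, -0.8, -3.4]
gripper_width: 0.0131
t: 7.28
tcp_pos: [0.4619, 0.1863, 0.2403]
orientation: [0.998, -0.063, -0.001, 0.001]
wrist_force: [-0.6, 0.5, -4.2]
gripper_width: 0.013
t 7.33 tcp [0.4621 0.1865 0.2405] yaw -7.24 shift [-0.0057 -0.0123  0.0011] turn [ 0.0012  0.0007 -0.003 ] rows 0.16311513965250646 F [ 1.2  0.3 -2.9] T [-0.01 -0.1  -0.02] w 13.2
c [315.54876122  72.12921183]
[(2, [39, 0, 46, 45, 1090], [58.6, 20.5]), (4, [125, 0, 25, 32, 484], [137.4, 12.8]), (5, [150, 0, 28, 25, 446], [164.1, 10.7]), (6, [179, 0, 45, 25, 804], [199.2, 11.5]), (8, [588, 0, 52, 49, 1188], [613.1, 24.0]), (10, [87, 10, 44, 28, 738], [106.9, 24.4]), (12, [180, 21, 48, 31, 796], [204.6, 37.6]), (14, [135, 28, 45, 28, 846], [158.9, 40.9]), (16, [243, 40, 148, 64, 6621], [316.0, 71.1]), (18, [45, 43, 43, 25, 615], [67.1, 55.0]), (24, [101, 91, 61, 52, 631], [130.5, 116.0]), (31, [0, 240, 22, 45, 403], [7.7, 266.5]), (35, [48, 252, 158, 83, 5763], [132.8, 291.6]), (38, [44, 265, 34, 17, 375], [58.8, 273.3]), (41, [0, 285, 77, 57, 1300], [40.4, 312.8]), (45, [77, 324, 66, 40, 1070], [102.2, 341.0]), (49, [56, 343, 34, 28, 451], [71.7, 355.8])]
```

View pics/w5.png

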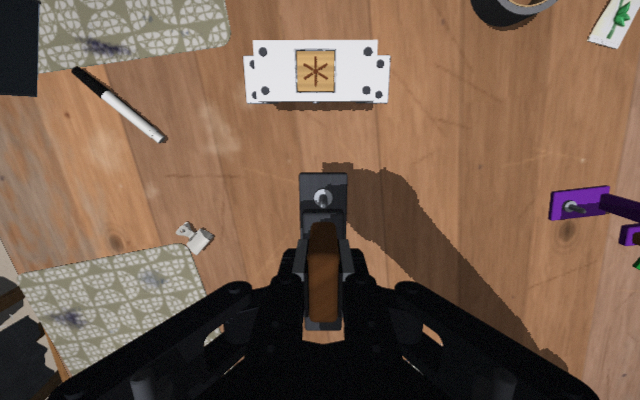

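The nest is ahead at (316,71), almost square with the camera, and the held tool's rod is visible at (323,198). Now compute their offset and yaw.

Run:
```python
from h import *
z=np.load('w5.npz');K,T=z['K'],z['T'];im=cv2.imread('pics/w5.png')[:,:,::-1]
h=cv2.cvtColor(im.copy(),cv2.COLOR_RGB2HSV)
om=np.zeros(im.shape[:2],np.uint8);om[40:104,250:385]=((h[...,1]>70)&(h[...,2]>90))[40:104,250:385]
n,l,st,ce=cv2.connectedComponentsWithStats(om);i=1+st[1:,4].argmax()
m=cv2.morphologyEx((l==i).astype(np.uint8),cv2.MORPH_CLOSE,np.ones((9,9)))
r=cv2.minAreaRect(np.argwhere(m)[:,::-1].astype(np.float32));print('stamp',st[i],r)
q=np.array([onz(K,T,c,.086) for c in cv2.boxPoints(r)]);print(q.round(4),'centre',q.mean(0).round(4))
g=im.astype(int).sum(2)/3;w=((h[...,1]<50)&(h[...,2]>130))
def edge(cols,fr,to,st):
    P=[]
    for x in cols:
        for y in range(fr,to,st):
            if w[y,x]: P.append((x,y-.5*st));break
    return np.array(P,float)
ang=lambda u:np.degrees(np.arctan2(u[1],u[0]))
for nm,P in [('far',edge(range(262,372),32,50,1)),('near',edge(range(262,372),112,92,-1))]:
    k=np.polyfit(P[:,0],P[:,1],1);a,b=onz(K,T,(262,np.polyval(k,262)),.086),onz(K,T,(370,np.polyval(k,370)),.086)
    print(nm,k,ang(a-b)-90,((a+b)/2).round(4))
rod=im[180:222,300:348];cv2.imwrite('pics/rod.png',rod[:,:,::-1])
rm=(im.min(2)>115);rm[:183]=0;rm[210:]=0;rm[:,305:]&=True;rm[:,:305]=0;rm[:,345:]=0
ys,xs=np.nonzero(rm);print('rod bright',xs.min(),xs.max(),ys.min(),ys.max(),xs.mean(),ys.mean())
c=T;zt=T[2,3]
s=state();M=R.from_quat(s['orientation']).as_matrix();tp=np.array(s['tcp_pos'])
rodp=tp+M@np.array([-.0012,0,.0]);
for d in(.038,.014,0):print('pred rod px at h',d,proj(K,T,[rodp[0],rodp[1],tp[2]-.0916+d]))
for k in range(4): print(g[188+4*k,308:342].round().astype(int).tolist())
```

```text
stamp [ 296   51   39   41 1515] ((315.0, 71.0), (40.0, 38.0), 90.0)
[[0.6004 0.1972 0.086 ]
 [0.5954 0.1576 0.086 ]
 [0.5563 0.162  0.086 ]
 [0.5615 0.2032 0.086 ]] centre [0.5784 0.18   0.086 ]
far [3.93434007e-17 3.95000000e+01] -7.182109969333382 [0.6085 0.1749 0.086 ]
near [-8.81365102e-03  1.03534975e+02] -6.712146108810003 [0.5488 0.1829 0.086 ]
rod bright 314 325 189 206 318.8333333333333 194.75
pred rod px at h 0.038 [322.52395037 204.632501  ]
pred rod px at h 0.014 [322.5337789  196.77754076]
pred rod px at h 0 [322.53877124 192.78766099]
[75, 72, 69, 68, 75, 71, 73, 75, 72, 70, 65, 56, 51, 52, 49, 45, 43, 39, 40, 36, 32, 36, 38, 32, 36, 34, 36, 37, 36, 32, 35, 38, 37, 35]
[69, 69, 69, 71, 72, 72, 69, 88, 162, 197, 204, 202, 201, 201, 198, 202, 192, 140, 104, 104, 106, 98, 69, 39, 30, 38, 36, 39, 34, 33, 38, 32, 37, 38]
[74, 73, 69, 71, 71, 60, 157, 193, 193, 196, 193, 129, 60, 53, 53, 46, 43, 42, 52, 91, 98, 98, 100, 96, 58, 32, 34, 39, 35, 34, 38, 35, 36, 35]
[44, 44, 44, 41, 46, 38, 102, 122, 119, 166, 146, 79, 56, 55, 49, 40, 39, 42, 40, 67, 93, 95, 96, 84, 47, 37, 36, 37, 31, 36, 35, 35, 33, 36]
```

```bash
cat >> h.py <<'E'
C=np.array([.5785,.1795]);NY=-7.0;c_,s_=np.cos(np.radians(NY)),np.sin(np.radians(NY));EX=np.array([c_,s_]);EY=np.array([-s_,c_])
def nest(nx,ny,h):
    p=C+(nx+.0012)*EX+ny*EY;go([p[0],p[1],.0916+h],NY)
def where():
    s=state();p=np.array(s['tcp_pos'])[:2]-.0012*EX-C;print('nest xy mm',(p@EX*1000).round(2),(p@EY*1000).round(2),'h',round(s['tcp_pos'][2]*1000-91.6,2),'yaw',yawof(s).round(2),'F nest',np.round([s['wrist_force'][:2]@EX,s['wrist_force'][:2]@EY,s['wrist_force'][2]],1),'T',np.round(s['wrist_torque'],2),'w',round(s['gripper_width']*1000,1),'t',round(s['t'],2))
E
python3 -c "
from h import *
where();nest(-.115,0,.005)"
```

```text
nest xy mm -117.63 -7.2 h 148.95 yaw -7.24 F nest [ 1.2  0.5 -2.9] T [-0.01 -0.1  -0.02] w 13.2 t 7.33
t 7.33 tcp [0.4621 0.1865 0.2405] yaw -7.24 shift [ 0.0053 -0.0147  0.2879] turn [ 0.0012  0.0007 -0.0053] rows 3.456859385585718 F [ 1.2  0.3 -2.9] T [-0.01 -0.1  -0.02] w 13.2
```

```bash
python3 -m creep '[[[0.005,-0.015,0.07],[0,0,-0.005],8],[[0.005,-0.015,0.14],[0,0,-0.005],8],[[0.005,-0.015,0.21],[0,0,-0.005],8],[[0.005,-0.015,0.25],[0,0,-0.005],8],[[0.005,-0.015,0.27],[0,0,-0.005],8]]'
python3 -m creep '[[[0,0,0.01],[0,0,0],8],[[0,0,0.01],[0,0,0],8],[[0,0,0.01],[0,0,0],8],[[0,0,0.01],[0,0,0],8]]'
python3 -c "
from h import *
where();nest(-.035,0,.005);nest(-.005,0,.005)"
```

```text
t: 7.75
tcp_pos: [0.4634, 0.1932, 0.1029]
orientation: [0.998, -0.061, -0.002, 0.001]
wrist_force: [-0.5, -0.5, -3.5]
gripper_width: 0.013
t: 8.08
tcp_pos: [0.4668, 0.1959, 0.1026]
orientation: [0.998, -0.06, 0.001, -0.0]
wrist_force: [0.8, -0.4, -2.5]
gripper_width: 0.0136
nest xy mm -114.03 2.65 h 11.02 yaw -6.89 F nest [ 0.9 -0.3 -2.5] T [-0.   -0.09 -0.04] w 13.6 t 8.08
t 8.08 tcp [0.4668 0.1959 0.1026] yaw -6.89 shift [0.158  0.0056 0.0125] turn [-0.0015 -0.0037  0.0025] rows 1.9017733611954128 F [ 0.8 -0.4 -2.5] T [-0.   -0.09 -0.04] w 13.6
t 8.08 tcp [0.4668 0.1959 0.1026] yaw -6.89 shift [0.218  0.0057 0.0127] turn [-0.0015 -0.0037  0.0025] rows 2.6193985588509476 F [ 0.8 -0.4 -2.5] T [-0.   -0.09 -0.04] w 13.6
```

```bash
python3 -m creep '[[[0,0.0055,0.012],[0,0,0],8],[[0,0.0055,0.012],[0,0,0],8],[[0,0.0055,0.012],[0,0,0],8],[[0,0.0055,0.012],[0,0,0],8]]'
python3 -c "
from h import *
where()"
python3 -m creep '[[[0,0,0],[0,0,0],8],[[0,0,0],[0,0,0],8]]'
python3 -c "
from h import *
where();nest(-.035,0,.005)"
```

```text
t: 8.42
tcp_pos: [0.4652, 0.1925, 0.0952]
orientation: [0.998, -0.06, 0.0, 0.0]
wrist_force: [0.2, -0.8, -3.0]
gripper_width: 0.0132
nest xy mm -115.26 -0.89 h 3.63 yaw -6.88 F nest [ 0.3 -0.8 -3. ] T [-0.02 -0.12  0.01] w 13.2 t 8.42
t: 8.58
tcp_pos: [0.4652, 0.1927, 0.0952]
orientation: [0.998, -0.06, 0.0, -0.0]
wrist_force: [0.0, 0.7, -2.7]
gripper_width: 0.0133
nest xy mm -115.31 -0.67 h 3.57 yaw -6.86 F nest [-0.   0.7 -2.7] T [-0.04 -0.06  0.04] w 13.3 t 8.58
t 8.58 tcp [0.4652 0.1927 0.0952] yaw -6.86 shift [ 0.1606 -0.001  -0.0028] turn [-0.0002 -0.0004  0.0031] rows 1.9263189081527483 F [ 0.   0.7 -2.7] T [-0.04 -0.06  0.04] w 13.3
```

```bash
python3 -m creep '[[[0.04,-0.001,-0.003],[0,0,0.003],8],[[0.08,-0.001,-0.003],[0,0,0.003],8],[[0.12,-0.001,-0.003],[0,0,0.003],8],[[0.14,-0.001,-0.003],[0,0,0.003],8],[[0.15,-0.001,-0.003],[0,0,0.003],8]]'
python3 -m creep '[[[0.01,0,0],[0,0,0],8],[[0.01,0,0],[0,0,0],8],[[0.01,0,0],[0,0,0],8],[[0.01,0,0],[0,0,0],8]]'
python3 -c "
from h import *
where();nest(-.005,0,.005)"
```

```text
t: 9.0
tcp_pos: [0.5411, 0.1837, 0.0964]
orientation: [0.998, -0.062, 0.0, -0.0]
wrist_force: [0.4, 0.8, -1.9]
gripper_width: 0.0132
t: 9.33
tcp_pos: [0.5434, 0.1839, 0.0964]
orientation: [0.998, -0.061, -0.0, 0.0]
wrist_force: [0.9, -0.3, -2.6]
gripper_width: 0.013
nest xy mm -36.55 0.05 h 4.84 yaw -6.94 F nest [ 1.  -0.2 -2.6] T [ 0.03 -0.1   0.01] w 13.0 t 9.33
t 9.33 tcp [0.5434 0.1839 0.0964] yaw -6.94 shift [ 0.0631  0.0002 -0.0004] turn [0.0004 0.001  0.0013] rows 0.7566304595389466 F [ 0.9 -0.3 -2.6] T [ 0.03 -0.1   0.01] w 13.0
```

```bash
python3 -m creep '[[[0.03,0,0],[0,0,0],8],[[0.063,0,0],[0,0,0],8],[[0.063,0,0],[0,0,0],8],[[0.063,0,0],[0,0,0],8],[[0.063,0,0],[0,0,0],8]]'
python3 -c "
from h import *
where()"
python3 -m creep '[[[0,0,-0.004],[0,0,0],8],[[0,0,-0.008],[0,0,0],8],[[0,0,-0.008],[0,0,0],8],[[0,0,-0.008],[0,0,0],8],[[0,0,-0.008],[0,0,0],8]]'
python3 -c "
from h import *
where()"
```

```text
t: 9.75
tcp_pos: [0.5745, 0.1801, 0.0963]
orientation: [0.998, -0.061, -0.001, 0.0]
wrist_force: [0.0, 0.2, -2.9]
gripper_width: 0.0134
nest xy mm -5.21 0.1 h 4.74 yaw -6.96 F nest [ 0.   0.2 -2.9] T [ 0.01 -0.04 -0.02] w 13.4 t 9.75
t: 10.17
tcp_pos: [0.5757, 0.1797, 0.1007]
orientation: [0.998, -0.061, 0.0, 0.0]
wrist_force: [-0.1, 0.0, -2.5]
gripper_width: 0.0135
nest xy mm -4.0 -0.09 h 9.08 yaw -6.99 F nest [-0.1  0.  -2.5] T [-0.01 -0.08 -0.04] w 13.5 t 10.17
```

```bash
W='from h import *;where()'
python3 -m creep '[[[-0.001,0,-0.002],[0,0,0],8],[[-0.002,0,-0.004],[0,0,0],8],[[-0.002,0,-0.004],[0,0,0],8],[[-0.002,0,-0.004],[0,0,0],8]]' >/dev/null; python3 -c "$W"
python3 -m creep '[[[0,0,-0.002],[0,0,0],8],[[0,0,-0.002],[0,0,0],8],[[0,0,-0.002],[0,0,0],8]]' >/dev/null; python3 -c "$W"
python3 -m creep '[[[0,0,-0.002],[0,0,0],8],[[0,0,-0.002],[0,0,0],8],[[0,0,-0.002],[0,0,0],8]]' >/dev/null; python3 -c "$W"
```

```text
nest xy mm -4.9 -0.05 h 11.01 yaw -7.0 F nest [ 0.2 -0.9 -3. ] T [ 0.01 -0.11 -0.02] w 13.5 t 10.5
nest xy mm -4.81 -0.11 h 11.98 yaw -7.0 F nest [ 0.1  0.  -3.1] T [-0.01 -0.09  0.01] w 13.3 t 10.75
nest xy mm -5.12 -0.25 h 12.45 yaw -7.0 F nest [ 1.   1.  -7.4] T [ 0.13 -0.36  0.02] w 13.0 t 11.0
```

Contact at the underside (h≈12.4), so the hole is not straight towards −x. Lower, then try the +y side.

```bash
W='from h import *;where()'
python3 -m creep '[[[0,0,0.006],[0,0,0],8],[[0,0,0.007],[0,0,0],8],[[0.006,-0.0095,0.007],[0,0,0],8],[[0.006,-0.0095,0.007],[0,0,0],8],[[0.006,-0.0095,0.007],[0,0,0],8]]' >/dev/null; python3 -c "$W"
python3 -m creep '[[[0,0,-0.004],[0,0,0],8],[[0,0,-0.004],[0,0,0],8],[[0,0,-0.004],[0,0,0],8],[[0,0,-0.004],[0,0,0],8]]' >/dev/null; python3 -c "$W"
python3 -m creep '[[[0,0,-0.003],[0,0,0],8],[[0,0,-0.003],[0,0,0],8],[[0,0,-0.003],[0,0,0],8],[[0,0,-0.003],[0,0,0],8]]' >/dev/null; python3 -c "$W"
```

```text
nest xy mm -1.64 5.41 h 9.7 yaw -6.97 F nest [ 0.1  0.3 -3.3] T [-0.03 -0.06  0.03] w 13.1 t 11.42
nest xy mm -1.85 4.56 h 11.53 yaw -7.01 F nest [-0.1  0.  -2.9] T [-0.   -0.03 -0.01] w 13.8 t 11.75
nest xy mm -1.89 4.62 h 12.96 yaw -7.0 F nest [-0.8  0.4 -3. ] T [ 0.02 -0.06 -0.  ] w 13.0 t 12.08
```

```bash
W='from h import *;where()'
python3 -m creep '[[[0,0,-0.002],[0,0,0],8],[[0,0,-0.002],[0,0,0],8],[[0,0,-0.002],[0,0,0],8],[[0,0,-0.002],[0,0,0],8]]' >/dev/null; python3 -c "$W"
python3 -m creep '[[[0,0,-0.002],[0,0,0],8],[[0,0,-0.002],[0,0,0],8],[[0,0,-0.002],[0,0,0],8],[[0,0,-0.002],[0,0,0],8]]' >/dev/null; python3 -c "$W"
```

```text
nest xy mm -1.87 4.64 h 13.96 yaw -7.0 F nest [ 1.2 -0.5 -2.3] T [ 0.03 -0.07 -0.01] w 13.2 t 12.42
nest xy mm -1.87 4.62 h 14.94 yaw -7.0 F nest [ 0.4 -0.9 -2.6] T [ 0.   -0.09 -0.01] w 13.0 t 12.75
```

The tip is in the hole. Keep raising while watching lateral force.

```bash
W='from h import *;where()'
python3 -m creep '[[[0,0,-0.002],[0,0,0],8],[[0,0,-0.002],[0,0,0],8],[[0,0,-0.002],[0,0,0],8],[[0,0,-0.002],[0,0,0],8]]' >/dev/null; python3 -c "$W"
python3 -m creep '[[[0,0,-0.003],[0,0,0],8],[[0,0,-0.003],[0,0,0],8],[[0,0,-0.003],[0,0,0],8],[[0,0,-0.003],[0,0,0],8]]' >/dev/null; python3 -c "$W"
```

```text
nest xy mm -1.88 4.59 h 15.95 yaw -7.01 F nest [ 0.2  0.5 -3.2] T [ 0.03 -0.08 -0.01] w 13.1 t 13.08
nest xy mm -1.88 4.61 h 17.45 yaw -7.0 F nest [ 0.1  0.1 -3. ] T [-0.01 -0.09  0.01] w 13.0 t 13.42
```

```bash
W='from h import *;where()'
python3 -m creep '[[[0,0,-0.002],[0,0,0],8],[[0,0,-0.004],[0,0,0],8],[[0,0,-0.006],[0,0,0],8],[[0,0,-0.008],[0,0,0],8],[[0,0,-0.01],[0,0,0],8]]' >/dev/null; python3 -c "$W"
python3 -m creep '[[[0,0,-0.002],[0,0,0],8],[[0,0,-0.004],[0,0,0],8],[[0,0,-0.004],[0,0,0],8],[[0,0,-0.004],[0,0,0],8]]' >/dev/null; python3 -c "$W"
python3 -m creep '[[[0,0,-0.001],[0,0,0],8],[[0,0,-0.002],[0,0,0],8],[[0,0,-0.002],[0,0,0],8],[[0,0,-0.002],[0,0,0],8]]' >/dev/null; python3 -c "$W"
```

```text
nest xy mm -1.84 4.62 h 22.6 yaw -7.0 F nest [ 0.5 -0.2 -3.6] T [ 0.05 -0.09 -0.03] w 13.5 t 13.83
nest xy mm -2.01 4.55 h 24.15 yaw -7.0 F nest [ 0.7  0.6 -5.3] T [ 0.09 -0.26 -0.01] w 12.9 t 14.17
nest xy mm -2.28 4.4 h 24.56 yaw -7.0 F nest [  1.9   1.4 -13.4] T [ 0.37 -0.74 -0.07] w 13.0 t 14.5
```

```bash
W='from h import *;where()'
for i in 1 2 3; do python3 -m creep '[[[0,0,-0.001],[0,0,0],8],[[0,0,-0.002],[0,0,0],8],[[0,0,-0.002],[0,0,0],8]]' >/dev/null; python3 -c "$W"; done
```

```text
nest xy mm -2.49 4.25 h 25.61 yaw -7.0 F nest [  1.9   0.9 -17.8] T [ 0.46 -0.8  -0.  ] w 13.5 t 14.75
nest xy mm -2.38 4.3 h 27.16 yaw -7.0 F nest [  1.7   1.1 -16.4] T [ 0.25 -0.52 -0.05] w 13.1 t 15.0
nest xy mm -2.28 4.41 h 28.39 yaw -7.0 F nest [  2.2   0.8 -16.5] T [ 0.11 -0.27 -0.04] w 13.3 t 15.25
```

```bash
W='from h import *;where()'
python3 -m creep '[[[0,0,-0.001],[0,0,0],8],[[0,0,-0.002],[0,0,0],8],[[0,0,-0.003],[0,0,0],8],[[0,0,-0.004],[0,0,0],8],[[0,0,-0.004],[0,0,0],8]]' >/dev/null; python3 -c "$W"
python3 -m creep '[[[0,0,-0.001],[0,0,0],8],[[0,0,-0.002],[0,0,0],8],[[0,0,-0.003],[0,0,0],8],[[0,0,-0.004],[0,0,0],8],[[0,0,-0.004],[0,0,0],8]]' >/dev/null; python3 -c "$W"
python3 -m creep '[[[0,0,-0.001],[0,0,0],8],[[0,0,-0.002],[0,0,0],8],[[0,0,-0.002],[0,0,0],8]]' >/dev/null; python3 -c "$W"
python3 -m creep '[[[0,0,-0.001],[0,0,0],8],[[0,0,-0.002],[0,0,0],8],[[0,0,-0.002],[0,0,0],8]]' >/dev/null; python3 -c "$W"
```

```text
nest xy mm -2.1 4.51 h 30.45 yaw -7.0 F nest [  1.1  -0.6 -16.5] T [ 0.08 -0.13 -0.03] w 13.1 t 15.67
nest xy mm -1.97 4.6 h 32.52 yaw -7.0 F nest [  0.2  -0.6 -16.7] T [ 0.07 -0.05 -0.04] w 13.0 t 16.08
nest xy mm -1.96 4.61 h 33.48 yaw -7.0 F nest [ -0.4   1.3 -16.8] T [ 0.07 -0.05  0.01] w 13.3 t 16.33
nest xy mm -1.93 4.63 h 34.51 yaw -7.0 F nest [  0.6   0.6 -17.1] T [ 0.04 -0.03  0.07] w 13.1 t 16.58
```

```bash
W='from h import *;where()'
for i in 1 2 3; do python3 -m creep '[[[0,0,-0.001],[0,0,0],8],[[0,0,-0.001],[0,0,0],8],[[0,0,-0.001],[0,0,0],8]]' >/dev/null; python3 -c "$W"; done
```

```text
nest xy mm -1.93 4.63 h 34.98 yaw -7.0 F nest [ -0.1  -0.2 -15.9] T [ 0.03 -0.06 -0.01] w 13.2 t 16.83
nest xy mm -1.91 4.66 h 35.48 yaw -7.0 F nest [ -0.   -0.7 -16.6] T [ 0.11 -0.11  0.  ] w 12.9 t 17.08
nest xy mm -1.88 4.67 h 35.98 yaw -7.0 F nest [ -0.4   0.1 -17.5] T [ 0.11 -0.03  0.  ] w 13.0 t 17.33
```

```bash
W='from h import *;where()'
for i in 1 2; do python3 -m creep '[[[0,0,-0.001],[0,0,0],8],[[0,0,-0.001],[0,0,0],8],[[0,0,-0.001],[0,0,0],8]]' >/dev/null; python3 -c "$W"; done
```

```text
nest xy mm -2.03 4.59 h 36.12 yaw -7.0 F nest [  0.7   0.9 -19.7] T [ 0.22 -0.23 -0.  ] w 13.1 t 17.58
nest xy mm -2.23 4.48 h 36.19 yaw -7.0 F nest [  0.6   1.4 -26.3] T [ 0.42 -0.59 -0.02] w 13.4 t 17.83
```

The shoulder has stopped: h is fixed at 36.2 and the force is climbing to about 23 N net. Now lower straight down and draw out.

```bash
W='from h import *;where()'
python3 -m creep '[[[0,0,0.004],[0,0,0],8],[[0,0,0.01],[0,0,0],8],[[0,0,0.02],[0,0,0],8],[[0,0,0.03],[0,0,0],8],[[0,0,0.04],[0,0,0],8]]' >/dev/null; python3 -c "$W"
python3 -m creep '[[[0,0,0.01],[0,0,0],8],[[0,0,0.02],[0,0,0],8],[[0,0,0.023],[0,0,0],8],[[0,0,0.023],[0,0,0],8],[[0,0,0.023],[0,0,0],8]]' >/dev/null; python3 -c "$W"
python3 -c 'from h import *
nest(-.002,.0045,.005)'
```

```text
nest xy mm -0.3 5.54 h 18.22 yaw -7.01 F nest [ 0.3  0.3 -3.1] T [ 0.01 -0.02  0.01] w 13.1 t 18.25
nest xy mm -1.95 4.72 h 5.28 yaw -7.0 F nest [-0.2  0.6 -2.3] T [-0.02 -0.1   0.  ] w 13.1 t 18.67
t 18.67 tcp [0.5783 0.1843 0.0969] yaw -7.0 shift [-0.0001  0.0004  0.0006] turn [-0.0001  0.0003  0.0001] rows 0.008722500860183901 F [-0.1  0.6 -2.3] T [-0.02 -0.1   0.  ] w 13.1
```

```bash
W='from h import *;where()'
python3 -m creep '[[[-0.02,0,0],[0,0,0],8],[[-0.06,0.002,0],[0,0,0],8],[[-0.12,0.006,0],[0,0,0],8],[[-0.18,0.008,0],[0,0,0],8],[[-0.24,0.008,0],[0,0,0],8]]' >/dev/null; python3 -c "$W"
python3 -m creep '[[[0,0,0],[0,0,0],8],[[0,0,0],[0,0,0],8],[[0,0,-0.02],[0,0,0],8],[[0,0,-0.05],[0,0,0],8],[[0,0,-0.05],[0,0,0],8]]' >/dev/null; python3 -c "$W"
python3 - <<'E'
from h import *
go([.45,.03,.1216],-7)
c=snap('wrist')
cv2.imwrite('pics/w6.png',c[0][:,:,::-1]);a=snap('side')
o=np.zeros((600,640,3),np.uint8);o[:400]=c[0][:,:,::-1];o[400:,:400]=cv2.resize(a[0][240:330,220:400,::-1],(400,200),interpolation=cv2.INTER_CUBIC);cv2.imwrite('pics/v6.png',o)
E
```

```text
nest xy mm -123.84 0.31 h 5.46 yaw -7.03 F nest [-0.6  0.4 -1.4] T [ 0.07 -0.05 -0.02] w 13.1 t 19.08
nest xy mm -119.13 2.18 h 33.47 yaw -7.05 F nest [ 1.1  1.3 -2.3] T [ 0.09 -0.2  -0.01] w 13.1 t 19.5
t 19.5 tcp [0.4617 0.196  0.1251] yaw -7.05 shift [0.0175 0.3325 0.0061] turn [-0.0034 -0.0062 -0.0011] rows 3.9925301124641677 F [ 1.3  1.2 -2.3] T [ 0.09 -0.2  -0.01] w 13.1
```

View pics/v6.png

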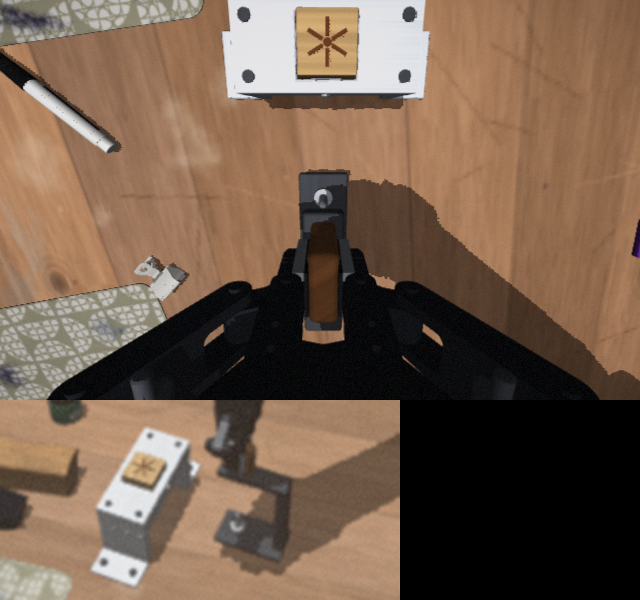

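The stamp at (327,42) stands proud and square in the pocket, the tool is out, and the table towards −y (image right) is open. Carry the tool there and set it down.

```bash
W='from h import *;where()'
python3 -m creep '[[[0,0.06,0],[0,0,0],8],[[0.01,0.13,0],[0,0,0],8],[[0.015,0.2,0],[0,0,0],8],[[0.017,0.27,0],[0,0,0],8],[[0.017,0.33,0],[0,0,0],8]]' >/dev/null
python3 -m creep '[[[0,0,0],[0,0,0],8],[[0,0,0.01],[0,0,0],8],[[0,0,0.02],[0,0,0],8],[[0,0,0.03],[0,0,0],8],[[0,0,0.04],[0,0,0],8]]' >/dev/null
python3 -m creep '[[[0,0,0],[0,0,0],8],[[0,0,0],[0,0,0],8],[[0,0,0],[0,0,0],8],[[0,0,0],[0,0,0],8]]' >/dev/null; python3 -c "$W"
python3 -c 'from h import *
go([.45,.03,.0916],-7)'
```

```text
nest xy mm -113.24 -163.86 h 10.55 yaw -6.95 F nest [-0.3  0.5 -2.9] T [-0.03 -0.09  0.01] w 13.2 t 20.77
t 20.77 tcp [0.4473 0.0305 0.1022] yaw -6.95 shift [0.0054 0.0004 0.0211] turn [-0.0003 -0.0005  0.001 ] rows 0.26135665849703543 F [-0.3  0.5 -2.9] T [-0.03 -0.09  0.01] w 13.2
```

```bash
W='from h import *;where()'
python3 -m creep '[[[0,0,0.005],[0,0,0],8],[[0,0,0.01],[0,0,0],8],[[0,0,0.016],[0,0,0],8],[[0,0,0.016],[0,0,0],8],[[0,0,0.016],[0,0,0],8]]' >/dev/null; python3 -c "$W"
for i in 1 2 3; do python3 -m creep '[[[0,0,0.002],[0,0,0],8],[[0,0,0.002],[0,0,0],8],[[0,0,0.002],[0,0,0],8]]' >/dev/null; python3 -c "$W";done
```

```text
nest xy mm -113.66 -164.45 h 2.16 yaw -7.01 F nest [-0.7 -0.7 -2.8] T [-0.03 -0.05  0.  ] w 13.2 t 21.18
nest xy mm -113.37 -164.38 h 1.43 yaw -7.01 F nest [ 0.2  0.9 -2.5] T [ 0.03 -0.1   0.02] w 13.2 t 21.43
nest xy mm -113.44 -164.39 h 0.38 yaw -7.01 F nest [ 0.9  0.2 -2.8] T [ 0.01 -0.06 -0.  ] w 12.9 t 21.68
nest xy mm -113.04 -164.23 h -0.05 yaw -7.0 F nest [-2.7 -0.2  4.8] T [-0.07  0.44 -0.03] w 13.6 t 21.93
```

```bash
W='from h import *;where()'
python3 -m creep '[[[0,0,-0.001],[0,0,0],20],[[0,0,-0.001],[0,0,0],30],[[0,0,-0.001],[0,0,0],50],[[0,0,-0.001],[0,0,0],70],[[0,0,-0.001],[0,0,0],70]]' >/dev/null; python3 -c "$W"
python3 -m creep '[[[0,0,0],[0,0,0],70],[[0,0,0],[0,0,0],70],[[0,0,-0.02],[0,0,0],70],[[0,0,-0.06],[0,0,0],70],[[0,0,-0.12],[0,0,0],70]]' >/dev/null; python3 -c "$W"
python3 -m creep '[[[0,0,-0.08],[0,0,0],70],[[0,0,-0.16],[0,0,0],70],[[0,0,-0.2],[0,0,0],70],[[0,0,-0.2],[0,0,0],70],[[0,0,-0.2],[0,0,0],70]]' >/dev/null; python3 -c "$W"
python3 - <<'E'
from h import *
a=snap('side');b=snap('scene')
o=np.zeros((600,800,3),np.uint8)
o[:,:400]=cv2.resize(a[0][140:365,230:380,::-1],(400,600),interpolation=cv2.INTER_CUBIC)
o[:,400:]=cv2.resize(b[0][140:365,195:345,::-1],(400,600),interpolation=cv2.INTER_CUBIC)
cv2.imwrite('pics/fin.png',o)
E
```

```text
nest xy mm -113.37 -164.36 h -0.12 yaw -7.0 F nest [ 0.3  0.2 -0.6] T [0.04 0.03 0.02] w 65.0 t 22.35
nest xy mm -115.52 -164.44 h 59.34 yaw -6.96 F nest [ 0.5 -0.4  0.1] T [-0.05 -0.08  0.07] w 70.5 t 22.77
nest xy mm -112.5 -164.27 h 161.56 yaw -7.01 F nest [ 1.2  0.3 -0. ] T [ 0.09  0.   -0.01] w 69.7 t 23.18
```

View pics/fin.png

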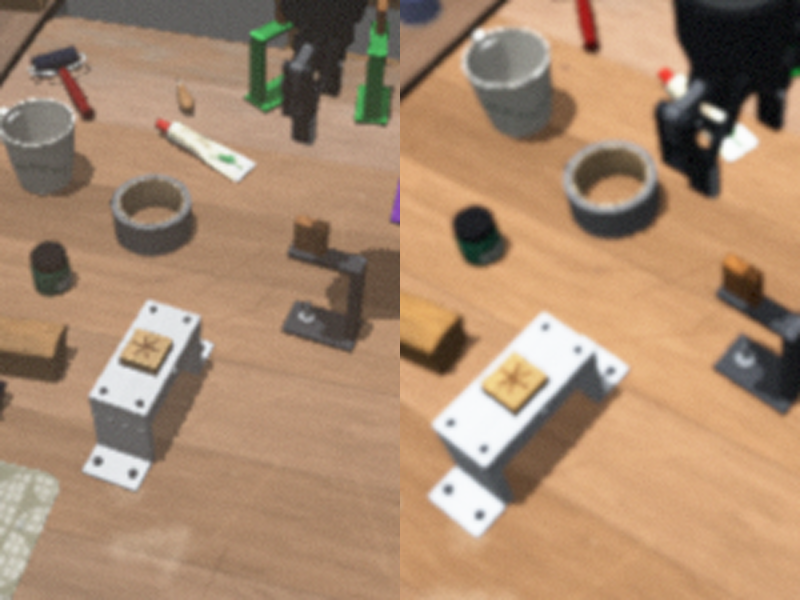

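The tool stands upright and clear at side crop (325,285), the stamp is proud at (148,350), the bystanders are where they were, and the gripper is free. Handing in.

```bash
python3 -c "
from station import ticket
print(ticket.hand_in())"
```

```text
the job is handed in; nothing more can be done
None
```

The stamp now stands proud in the pocket, and the knockout tool is upright on the open table. I handed the job in at about 23 s of the 72 s allowed.

- **Feeling for the hole:** my first try, straight towards −x, touched the solid bush at about 5 N. The second try, towards +y and slightly −x, went into the hole.
- **Pushing up:** the rod met the stamp after 12 mm, as described. The stamp resisted with about 14 N. The shoulder stopped 12 mm higher, and the highest reading after any step was about 23 N net (26 N raw), under the 30 N limit.
- **Withdrawing:** I lowered the tool, drew it out towards −x and stood it about 0.2 m from the nest's centre. After release the wrist force was near zero.

**Last checks:** the final pictures show the stamp square and proud, the tool upright, the tape, tube and ink pot apparently where they were, and the gripper clear of everything. I judged the 12 mm from the rod's travel and the shoulder stop, not from an image of the stamp.

**What went wrong:** the first grasp missed, because the closed fingertips ended about 35 mm higher than the stated TCP. They shut just above the grip without touching it, so I reopened, went 36 mm lower and gripped it.

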